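# Set the jeweller's bench up for doming

## Robot

A 6-joint arm with a two-finger parallel gripper is mounted at the origin on the work surface. World frame = base frame: x ahead of the robot, y to its left, z up, the work surface at z = 0. Lengths are in m, angles in rad, forces in N, time in s.
With the tool pointing down it reaches from about 0.15 to 0.775 m from the base axis. Payload 6.1 kg.
Tool frame: the origin (TCP) lies at the very end of the fingers, on their centre line; the grasp point (between the pads) lies 19 mm behind it; z points along the fingers, y is the line along which they close (so a half turn about z gives the same grasp; the last joint's range is limited). The gripper opens to 85 mm and grips with 20 to 120 N. Pads are 22 mm wide; open, the fingers measure 114 mm over their backs; the gripper's body (76 mm by 85 mm) begins 54 mm behind the grasp point. The pads swing forward as they close: fully open they stand 13 mm farther back than shut.
Start: joints at [-1.244, 0.126, -0.04, 1.405, 0, 1.571], TCP at [0.169, -0.497, 0.194] pointing down, gripper open.
Joint ranges: [-2.72, 2.72], [-0.95, 1.95], [-1.27, 1.35], [-1.78, 2.02], [-1.46, 1.47], [-3.14, 3.14]. Speed limits (rad/s): [2.39, 2.39, 3.01, 3.14, 3.14, 3.14].

## Interface

Orientations are given as a unit quaternion [w, x, y, z].
In Python, from cell import observe, imaging, job gives the robot as it stands.
- The arm moves only by the shell command python3 -m crank 'ROWS' [OPENING] [FORCE]. ROWS is a JSON object of lists of equal length, an entry for each row: "dp": the shift along the tool's x, y, z each as a share of 40 mm, from -1 to 1, a list of three; "angular": the turn, a rotation vector about the tool's x, y, z each as a share of pi rad, from -1 to 1, a list of three. In form: {"dp": [[dx, dy, dz], ...], "angular": [[wx, wy, wz], ...]}. A call has 1 to 5 rows; each row shifts and turns the commanded pose from where the row before left it, along the tool's axes as they then stand; what a row does not reach is not made up. A row lasts 1/10 s, in which the tool goes at most 50 mm and 8.59 degrees, less where a joint would pass 70% of its speed; a pose out of reach is approached as far as the arm can. A call with a number of a shift or a turn outside -1 to 1 is refused whole. A call with a gripper value outside its range is refused whole. OPENING is the gripper command: -1 is shut, 1 is fully open, values between are in proportion, set as the call begins (- or left out, the last holds). The fingers move at their own pace and stop on an object; FORCE is the grip in N (left out, the last holds). Time passes only in rows, so rows that do not move let the fingers close. It gives the time, the measured TCP pose, the force, the opening and the grip force at its end, in the units of the state.
- observe(): the state, without advancing time (a new reading comes with each control period).
- imaging.camera(name): name is "side" or "top" or "wrist"; returns a dict with "image" (480x640x3 uint8, red, green, blue), "range_z" (480x640 float32, m along the optical axis (not along the pixel's ray), 0 where there is no reading), "intrinsics" (3x3 intrinsics, pixels), "k1" (the pictures are not rectified: a ray, as slopes to the right and down, at radius r is drawn at 1 + k1 r^2 times it, then the intrinsics apply), "R" (3x3) and "t" (3): a world point X has camera coordinates R X + t. Camera axes: x right, y down, z forward; pixel columns grow to the right and rows downward; lengths in m; the calibration is good to about 2 mm. A picture is of the moment at which its call begins.
- job.close_job(): hands the job in; it is judged then, once.
The state is a dict: "t": time; "joints": joint angles; "dq": joint speeds; "tau": joint torques, N m; "position": TCP position; "orientation": TCP orientation; "contact_force": force on the tool from outside, world axes, zero at the start; "moment": the same for the moment, N m; "width": finger opening in m; "grip_force": force on a finger pad.
Only numpy, scipy, OpenCV 4.12 (cv2) and the standard library are available. Lean on these libraries where they do the work, as an engineer would, in place of code of your own. Each camera call takes 0.05 s, during which the arm holds its last target. There are 200 camera calls.

## Task

Set the bench up for doming: lay the steel bench block centred on the wooden pad, with its long side along the row that pitch bowl, pad and punch stand form, and set the brass doming block upright and centred on top of it. Lay the smaller of the two round tins midway between the pad and the pitch bowl, and the wooden ring clamp midway between the pad and the punch stand, lying flat across the row (at right angles to it). Leave the larger tin, the loupe and the hammer where they are.

Things in the scene. Friction and masses are not known exactly. Their poses are not given: they have to be found in the camera images.
- block: Steel bench block: a plain loose bright steel slab 66 x 50 x 20 mm, 0.4 to 0.6 kg. Origin: centre of its underside; x along the 66 mm side, y along the 50 mm side, z up. Starts flat on the bench, at any of five places in the strip nearest the robot.
- dome: Doming block: a loose brass cube, 40 mm, with dull round hollows marked on its faces, one large one on top, 0.4 to 0.6 kg. Origin: centre of its underside; x and y square to its sides, z up. Starts upright on the bench in the near strip.
- clamp: Ring clamp: a loose wooden hand clamp, a bar 110 mm long, 26 mm wide in its middle 70 mm (22 mm at the ends) and 20 mm high, with a brass band round the middle and dark leather at both ends; about 70 g. Origin: centre of its underside; x along its length, y across it, z up. Starts flat on the bench in the near strip, lying roughly left-right.
- tin: The smaller round aluminium tin, closed, 46 mm in diameter, 20 mm high, about 50 g, loose. Origin: centre of its underside, z up. Starts flat on the bench in the near strip.
- bigtin: The larger round aluminium tin, closed, 68 mm in diameter, 26 mm high, loose; not to be moved. Origin: centre of its underside. Stands in the near strip, among the things to be moved.
- pad: Square pale wooden pad fixed to the bench, 100 x 100 mm, top 18 mm above the bench (z = 0). Origin: centre of its underside; its y axis runs along the row within about 4 degrees (bowl and stand lie towards +y and -y, which is which varies), x across the row and away from the robot. It is turned by up to 10 degrees.
- bowl: Pitch bowl: dark round iron bowl filled level with dark pitch, 100 mm in diameter, 44 mm high, fixed. Origin: centre of its underside, 220 mm from the pad's, on one side of it or the other (left or right, varies).
- stand: Punch stand: round dark wooden block, 100 mm in diameter and 32 mm high, in which seven ball-headed steel punches stand in a ring, up to 72 mm above the bench; fixed. Origin: centre of its underside, 220 mm from the pad's, on the side opposite to the bowl.
- loupe: Black eye loupe, a loose truncated cone 34 mm in diameter and 34 mm high, left of the work; not to be moved. Origin: centre of its underside.
- hammer: Hammer, 220 mm long, lying loose to the right of the work, its handle roughly towards the robot; not to be moved. Origin: under the middle of its length.
There are look-alikes about, which are no part of the job. What is shaped like the block but purple is not meant. Of the things shaped like the bowl, the dark steel one is meant.

How it is judged:
At the end, for the whole second after the job is handed in: Block flat on pad, within 12 mm in x and y, long side within 12 deg of the row (pad y); doming block upright on it within 12 mm. Tin flat midway pad-bowl, clamp flat midway pad-stand (both centres under 124 mm, within 22 mm of pad y axis), clamp within 12 deg of pad x. All released, at rest (x of block in the frame of pad between -0.012 and 0.012 m and y of block in the frame of pad between -0.012 and 0.012 m and height (world z) of block between 0.015 and 0.021 m and angle between each of block, dome's own z axis and vertical below 0.08 rad and angle between the x axis of block and the y axis of pad, either way round below 0.22 rad and horizontal distance between dome and block below 0.012 m and height (world z) of dome between 0.034 and 0.042 m and horizontal distance between each of tin, clamp and pad below 0.124 m and horizontal distance between tin and bowl below 0.124 m and x of tin in the frame of pad between -0.022 and 0.022 m and height (world z) of each of tin, clamp below 0.005 m and angle between each of tin, clamp's own z axis and vertical below 0.1 rad and horizontal distance between clamp and stand below 0.124 m and x of clamp in the frame of pad between -0.022 and 0.022 m and angle between the x axis of clamp and the x axis of pad, either way round below 0.22 rad and linear speed of each of block, dome, tin, clamp below 0.01 m/s and angular speed of each of block, dome, tin, clamp below 0.1 rad/s); the robot touches nothing.
It fails at once if the larger tin was moved by more than 20 mm (distance of bigtin from where it was at the start of the episode above 0.02 m).
It fails at once if the loupe was moved by more than 20 mm (distance of loupe from where it was at the start of the episode above 0.02 m).
It fails at once if the hammer was moved by more than 20 mm (distance of hammer from where it was at the start of the episode above 0.02 m).
It also fails if it takes over 96 s, if anything falls off the work surface, if the arm or the gripper's body presses on something with over 40 N, if the wrist force passes 120 N, or if a joint passes its speed limit or range.

## Working session

There is one attempt and no reset: what is moved stays moved. The work goes in short steps, Python scripts to look and compute and a shell command to move; the robot and the scene stay as the last step left them, time stands still between calls to the robot, and variables do not carry over. Pictures are saved under pics/ and viewed, at most 14 in all, crops included, and the job is handed in when it is done.

```bash
mkdir -p pics; ls; python3 - <<'E'
from cell import observe, imaging
import cv2
s=observe(); print({k:s[k] for k in('t','position','orientation','width')})
for n in("top","side"):
    c=imaging.camera(n); cv2.imwrite(f"pics/{n}0.png",c["image"][:,:,::-1]); print(n,c["intrinsics"],c["k1"],c["R"],c["t"])
E
```

```text
pics
{'t': 0.0, 'position': array([ 0.16837226, -0.49675622,  0.1931071 ]), 'orientation': array([-8.18346680e-04,  9.86680581e-01,  1.62667595e-01, -1.24790761e-04]), 'width': 0.08549465495681566}
top [[598.88555797   0.         309.92717131]
 [  0.         598.88555797 245.1152097 ]
 [  0.           0.           1.        ]] -0.18162082073440997 [[ 0.01497539 -0.99979734  0.01345419]
 [-0.99396651 -0.01634757 -0.10845892]
 [ 0.10865689 -0.0117488  -0.99400988]] [-0.02682514  0.56717955  1.17929025]
side [[611.86674613   0.         325.86681622]
 [  0.         611.86674613 234.06720076]
 [  0.           0.           1.        ]] -0.0633191854212666 [[-0.95479978 -0.29715305 -0.00757891]
 [-0.142562    0.48014954 -0.86552441]
 [ 0.26083223 -0.82532205 -0.50080941]] [0.53357527 0.10921423 1.31987472]
```

View pics/top0.png

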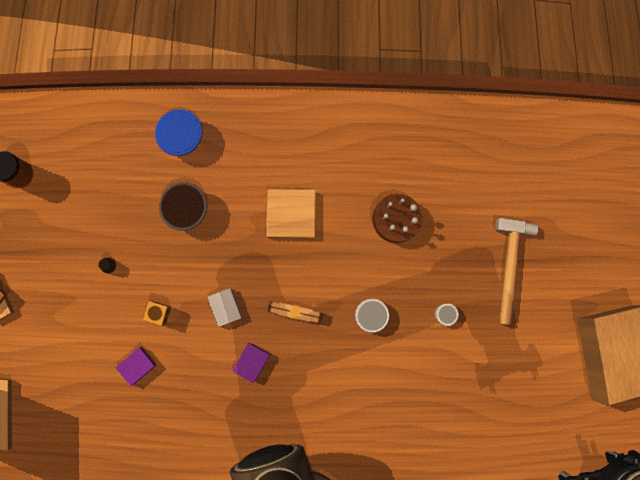

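View pics/side0.png

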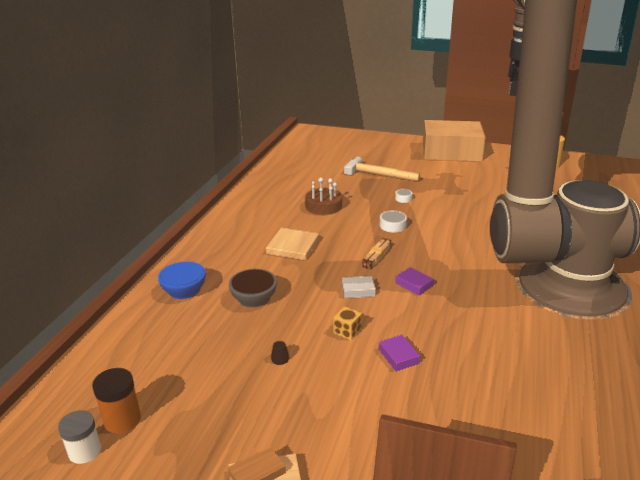

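Candidates in the top view:
- **Block:** the grey slab at (225,308) is the block. The purple slabs at (136,367) and (253,363) are look-alikes.
- **Bowl:** the dark one at (184,207), not the blue one at (179,133).
- **Small tin:** (447,315). The big tin is at (372,316).
- **Dome:** (156,313). The loupe is at (108,265).
- **Others:** clamp (296,313), pad (291,213), stand (398,218), hammer (510,270).

```bash
cat > h.py <<'E'
import numpy as np, cv2
from cell import observe, imaging
from scipy.spatial.transform import Rotation as Rn
def cloud(c):
    K=c["intrinsics"];H,W=c["range_z"].shape
    u,v=np.meshgrid(np.arange(W,dtype=float),np.arange(H,dtype=float))
    pts=np.stack([u,v],-1).reshape(-1,1,2)
    s=cv2.undistortPoints(pts,K,np.array([c["k1"],0,0,0,0.])).reshape(H,W,2)
    z=c["range_z"].astype(float)
    P=np.dstack([s[...,0]*z,s[...,1]*z,z])
    X=(P-c["t"])@c["R"]; X[z<=0]=np.nan
    return X
def rect(X,name,ctr,r,zmin=0.01,tol=0.005):
    """top-surface footprint of what stands within r of ctr"""
    Q=X.reshape(-1,3); Q=Q[np.isfinite(Q[:,0])]
    Q=Q[(np.hypot(Q[:,0]-ctr[0],Q[:,1]-ctr[1])<r)&(Q[:,2]>zmin)&(Q[:,2]<.12)]
    if len(Q)<15: print(name,"few",len(Q)); return
    zt=np.percentile(Q[:,2],85); T=Q[abs(Q[:,2]-zt)<tol]
    (cx,cy),(w,h),a=cv2.minAreaRect((T[:,:2]*1000).astype(np.float32))
    if w<h: w,h,a=h,w,a+90
    print(f"{name}: rect c=({cx:.1f},{cy:.1f}) mean=({T[:,0].mean()*1e3:.1f},{T[:,1].mean()*1e3:.1f}) size {w:.0f}x{h:.0f} long-axis {(a+90)%180-90:.1f}deg z={np.median(T[:,2])*1e3:.1f} n={len(T)}")
E
python3 - <<'E'
from h import *
px=dict(block=(225,308,.045),dome=(156,313,.035),clamp=(296,313,.062),tin=(447,315,.032),bigtin=(372,316,.043),pad=(291,213,.075),bowl=(184,207,.06),stand=(398,218,.06),loupe=(108,265,.03))
c=imaging.camera("top"); X=cloud(c); d=imaging.camera("side"); Y=cloud(d)
print("table z",np.nanmedian(X[250:270,180:260,2]),np.nanmedian(Y[330:350,200:240,2]))
for n,(u,v,r) in px.items():
    p=X[v,u]
    rect(X,n,p,r); rect(Y,n+"_s",p,r)
i=c["image"][280:400,90:490,::-1]; cv2.imwrite("pics/crop0.png",cv2.resize(i,None,fx=2,fy=2,interpolation=2))
E
```

```text
table z -0.0008174192377538028 0.000446973854281822
block: rect c=(440.3,154.0) mean=(440.0,153.8) size 66x52 long-axis 22.7deg z=20.1 n=691
block_s: rect c=(439.6,156.6) mean=(438.8,158.6) size 67x56 long-axis 21.3deg z=19.5 n=448
dome: rect c=(425.4,291.4) mean=(424.8,291.4) size 42x39 long-axis 76.5deg z=40.0 n=348
dome_s: rect c=(425.0,294.1) mean=(424.8,295.1) size 47x42 long-axis 73.5deg z=41.2 n=311
clamp: rect c=(433.6,10.7) mean=(433.7,11.3) size 108x26 long-axis 77.9deg z=20.0 n=552
clamp_s: rect c=(432.2,12.9) mean=(432.1,15.7) size 113x28 long-axis 79.9deg z=19.9 n=290
tin: rect c=(431.8,-300.7) mean=(431.4,-300.2) size 45x44 long-axis -48.1deg z=19.8 n=322
tin_s: rect c=(430.9,-297.7) mean=(430.4,-296.0) size 48x46 long-axis 63.5deg z=19.9 n=116
bigtin: rect c=(429.5,-145.2) mean=(428.4,-144.7) size 67x65 long-axis 0.5deg z=26.0 n=748
bigtin_s: rect c=(426.9,-142.5) mean=(426.8,-140.8) size 71x66 long-axis -83.3deg z=26.2 n=294
pad: rect c=(635.2,23.9) mean=(634.0,23.7) size 101x99 long-axis 0.7deg z=17.2 n=2015
pad_s: rect c=(635.1,25.8) mean=(634.3,28.6) size 108x103 long-axis -89.7deg z=17.6 n=936
bowl: rect c=(642.0,243.1) mean=(642.4,242.7) size 99x98 long-axis 46.4deg z=43.0 n=1538
bowl_s: rect c=(641.4,245.7) mean=(640.7,248.6) size 100x97 long-axis -58.7deg z=43.3 n=992
stand: rect c=(627.3,-196.4) mean=(626.7,-195.1) size 100x97 long-axis -64.1deg z=31.6 n=1184
stand_s: rect c=(624.8,-194.4) mean=(618.8,-190.3) size 68x60 long-axis -77.1deg z=51.2 n=46
loupe: rect c=(522.2,404.1) mean=(522.3,403.5) size 23x23 long-axis 29.3deg z=33.9 n=103
loupe_s: rect c=(521.2,406.8) mean=(520.9,407.6) size 24x23 long-axis -82.2deg z=34.4 n=105
```

View pics/crop0.png

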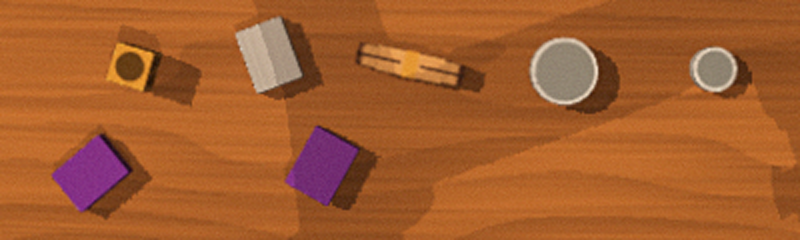

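The crop confirms the choices: the steel block is at crop (269,55), the brass dome with its hollow at (132,66), the clamp at (410,63), and the small tin at (714,69) beside the big tin at (564,71).

The order will be tin, block, dome, clamp. First I'll plan the tin legs.

```bash
cat > plan.py <<'E'
import sys,json,numpy as np
from h import *
# args: x,y,z,yaw(mm,deg of tool y) chained legs from the measured pose; rotation first, then shift, in shares
s=observe(); p=np.array(s["position"])*1000; q=s["orientation"]; R=Rn.from_quat([q[1],q[2],q[3],q[0]])
print("t %.1f"%s["t"],"pos",p.round(1),"yaw %.1f"%np.degrees(np.arctan2(*R.as_matrix()[[1,0],1])),"w %.1f"%(s["width"]*1e3),"grip %.0f"%s["grip_force"],"F",np.round(s["contact_force"],1))
for a in sys.argv[1:]:
    x,y,z,w=map(float,a.split(","))
    c,d=np.cos(np.radians(w)),np.sin(np.radians(w))
    T=Rn.from_matrix(np.array([[-d,c,0],[c,d,0],[0,0,-1.]]).T if 0 else np.column_stack([[-d,c,0],[c,d,0],[0,0,1]])*1.0) if 0 else Rn.from_matrix(np.column_stack([np.cross([c,d,0],[0,0,-1]),[c,d,0],[0,0,-1]]))
    r=(R.inv()*T).as_rotvec()/np.pi; g=np.array([x,y,z]); dp=T.inv().apply(g-p)/40
    print(a,"| turn",r.round(4),"rows %.1f"%(abs(r).max()/.0477),"| shift",dp.round(3)); p,R=g,T
E
sed -i 's/T=Rn.*$/T=Rn.from_matrix(np.column_stack([np.cross([c,d,0],[0,0,-1]),[c,d,0],[0,0,-1]]))/' plan.py
python3 plan.py 431,-299.5,193,0 431,-299.5,4,0 431,-299.5,150,0 638.5,134,150,0 638.5,134,5,0
```

```text
t 0.2 pos [ 168.4 -497.   193.4] yaw -71.3 w 85.6 grip 0 F [-0.2  0.   0.2]
431,-299.5,193,0 | turn [-3.00e-04 -2.00e-04 -3.96e-01] rows 8.3 | shift [4.936 6.564 0.01 ]
431,-299.5,4,0 | turn [0. 0. 0.] rows 0.0 | shift [0.    0.    4.725]
431,-299.5,150,0 | turn [0. 0. 0.] rows 0.0 | shift [ 0.    0.   -3.65]
638.5,134,150,0 | turn [0. 0. 0.] rows 0.0 | shift [10.837  5.187  0.   ]
638.5,134,5,0 | turn [0. 0. 0.] rows 0.0 | shift [0.    0.    3.625]
```

```bash
python3 -m crank '{"dp":[[0,0,0],[0,0,0],[0,0,0],[0,0,0],[0,0,0]],"angular":[[0,0,-0.044],[0,0,-0.044],[0,0,-0.044],[0,0,-0.044],[0,0,-0.044]]}' 1 60
python3 -m crank '{"dp":[[0,0,0],[0,0,0],[0,0,0],[0,0,0],[0.705,0.938,0]],"angular":[[0,0,-0.044],[0,0,-0.044],[0,0,-0.044],[0,0,-0.044],[0,0,0]]}'
python3 -m crank '{"dp":[[0.705,0.938,0],[0.705,0.938,0],[0.705,0.938,0],[0.705,0.938,0],[0.705,0.938,0]],"angular":[[0,0,0],[0,0,0],[0,0,0],[0,0,0],[0,0,0]]}'
python3 -m crank '{"dp":[[0.705,0.938,0],[0,0,0],[0,0,0]],"angular":[[0,0,0],[0,0,0],[0,0,0]]}'
python3 plan.py 431,-299.5,100,0 431,-299.5,4,0
python3 - <<'E'
from h import *
c=imaging.camera("wrist"); cv2.imwrite("pics/w1.png",c["image"][:,:,::-1]); X=cloud(c)
rect(X,"tin",(.431,-.299),.035)
E
```

```text
t: 0.7
position: [0.1685, -0.4971, 0.1937]
orientation: [-0.0, 0.872, 0.49, 0.0]
contact_force: [-0.4, 0.1, 0.1]
width: 0.0854
grip_force: 0.0
t: 1.2
position: [0.2039, -0.4709, 0.1932]
orientation: [-0.0, 0.708, 0.706, -0.001]
contact_force: [1.0, 0.1, 0.4]
width: 0.0853
grip_force: 0.0
t: 1.7
position: [0.3948, -0.3266, 0.1939]
orientation: [0.0, 0.707, 0.707, -0.0]
contact_force: [0.3, -0.2, -0.3]
width: 0.0855
grip_force: 0.0
t: 2.0
position: [0.4317, -0.2989, 0.1935]
orientation: [-0.0, 0.706, 0.708, -0.0]
contact_force: [0.4, 0.1, -0.6]
width: 0.0856
grip_force: 0.0
t 2.0 pos [ 431.7 -298.9  193.5] yaw 0.2 w 85.6 grip 0 F [ 0.4  0.1 -0.6]
431,-299.5,100,0 | turn [-0.0003 -0.0001  0.0009] rows 0.0 | shift [-0.016 -0.017  2.337]
431,-299.5,4,0 | turn [0. 0. 0.] rows 0.0 | shift [0.  0.  2.4]
tin: rect c=(433.6,-302.4) mean=(433.5,-301.9) size 45x44 long-axis -89.6deg z=20.7 n=1451
```

```bash
python3 -m crank '{"dp":[[-0.06,0.02,0.95],[0,0,0.95],[0,0,0.95],[0,0,0.95],[0,0,0.93]],"angular":[[0,0,0],[0,0,0],[0,0,0],[0,0,0],[0,0,0]]}'
python3 -m crank '{"dp":[[0,0,0],[0,0,0],[0,0,0],[0,0,0],[0,0,0]],"angular":[[0,0,0],[0,0,0],[0,0,0],[0,0,0],[0,0,0]]}' -1 40
python3 -m crank '{"dp":[[0,0,0],[0,0,0],[0,0,-0.5],[0,0,-0.5],[0,0,0]],"angular":[[0,0,0],[0,0,0],[0,0,0],[0,0,0],[0,0,0]]}'
python3 plan.py
```

```text
t: 2.55
position: [0.4304, -0.3034, 0.0035]
orientation: [0.0, 0.708, 0.706, -0.0]
contact_force: [0.8, 0.0, -0.4]
width: 0.0855
grip_force: 0.0
t: 3.05
position: [0.4329, -0.303, 0.0064]
orientation: [0.001, 0.707, 0.707, 0.0]
contact_force: [-0.6, 1.3, -0.2]
width: 0.0124
grip_force: 0.0
t: 3.55
position: [0.4336, -0.3032, 0.0473]
orientation: [0.002, 0.707, 0.707, 0.0]
contact_force: [0.5, -0.4, 0.5]
width: -0.0
grip_force: 0.0
t 3.5 pos [ 433.6 -303.2   47.3] yaw 0.0 w -0.0 grip 0 F [ 0.5 -0.4  0.5]
```

```bash
python3 - <<'E'
from h import *
c=imaging.camera("wrist"); a=c["image"]; X=cloud(c); rect(X,"tin_w",(.431,-.30),.06)
d=imaging.camera("top"); X=cloud(d); rect(X,"tin",(.431,-.30),.06)
e=imaging.camera("side"); s=cv2.resize(e["image"][140:240,330:480],None,fx=3,fy=3)
o=np.zeros((540,800,3),np.uint8); o[:240,:320]=cv2.resize(a,(320,240)); o[240:540,:450]=s; t=cv2.resize(d["image"][270:360,400:500],None,fx=3,fy=3); o[:270,450:750]=t
cv2.imwrite("pics/p2.png",o[:,:,::-1])
E
```

```text
tin_w: rect c=(433.8,-295.5) mean=(433.9,-295.4) size 27x6 long-axis 0.4deg z=107.7 n=750
tin: rect c=(431.1,-295.9) mean=(431.5,-296.7) size 44x38 long-axis -6.3deg z=19.9 n=250
```

View pics/p2.png

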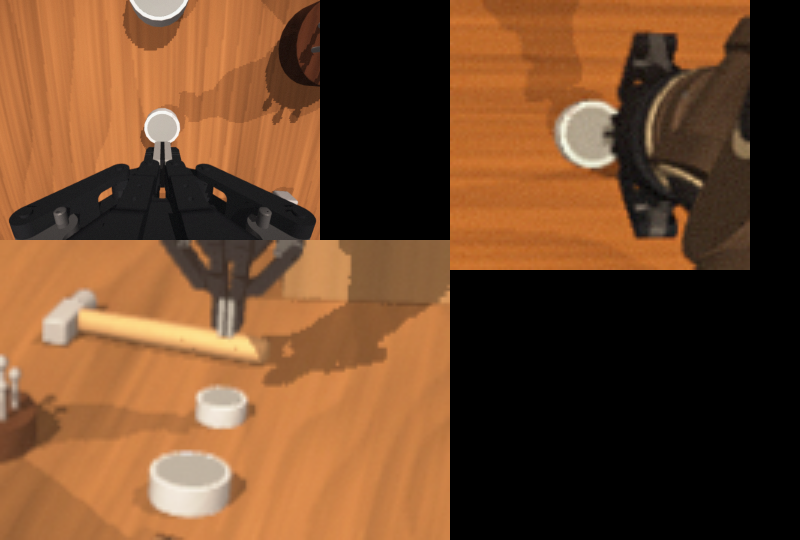

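```bash
python3 - <<'E'
from h import *
p=observe()["position"]
for n in("side","top","wrist"):
    c=imaging.camera(n)
    for P in (p,[.431,-.299,.02],[.4345,-.32,.047]):
        u,_=cv2.projectPoints(np.array([P],float),cv2.Rodrigues(c["R"])[0],c["t"],c["intrinsics"],np.array([c["k1"],0,0,0]))
        print(n,np.round(P,3),u.ravel().round(1))
    X=cloud(c)
    Q=X.reshape(-1,3);Q=Q[np.isfinite(Q[:,0])]
    Q=Q[(np.hypot(Q[:,0]-p[0],Q[:,1]-p[1])<.06)&(Q[:,2]>.03)&(Q[:,2]<.09)]
    if len(Q): print(n,"gripper pts <90mm: min",Q.min(0).round(4),"max",Q.max(0).round(4),"mean",Q.mean(0).round(4),len(Q))
E
```

```text
side [ 0.432 -0.302  0.044] [403.5 184.2]
side [ 0.431 -0.299  0.02 ] [403.  192.7]
side [ 0.434 -0.32   0.047] [403.8 180.4]
side gripper pts <90mm: min [ 0.4179 -0.2987  0.0804] max [ 0.4393 -0.2854  0.0898] mean [ 0.4281 -0.2921  0.0878] 20
top [ 0.432 -0.302  0.044] [450.6 314. ]
top [ 0.431 -0.299  0.02 ] [446.3 314.3]
top [ 0.434 -0.32   0.047] [459.7 312.7]
top gripper pts <90mm: min [ 0.4185 -0.2954  0.086 ] max [ 0.4416 -0.2913  0.0899] mean [ 0.4286 -0.2927  0.0882] 8
wrist [ 0.432 -0.302  0.044] [324.5 272.3]
wrist [ 0.431 -0.299  0.02 ] [323.3 254.8]
wrist [ 0.434 -0.32   0.047] [329.3 304.3]
wrist gripper pts <90mm: min [ 0.4197 -0.2967  0.0837] max [ 0.4439 -0.2917  0.09  ] mean [ 0.4319 -0.2934  0.0877] 188
```

The fingers closed above the tin: the depth cameras put the tips at z≈80 mm while the reported TCP z was 44. I'll measure this offset properly.

```bash
cat > tip.py <<'E'
from h import *
s=observe(); p=s["position"]
for n in("wrist","side","top"):
    X=cloud(imaging.camera(n)); Q=X.reshape(-1,3);Q=Q[np.isfinite(Q[:,0])]
    Q=Q[(abs(Q[:,0]-p[0])<.08)&(abs(Q[:,1]-p[1])<.06)&(Q[:,2]>max(.03,p[2]-.01))&(Q[:,2]<p[2]+.08)]
    if len(Q)>5: print(n,"tcp z %.4f"%p[2],"low z 1,5,20%",np.percentile(Q[:,2],[0,1,5,20]).round(4),"x",Q[Q[:,2]<np.percentile(Q[:,2],20)][:,0].mean().round(4),len(Q))
E
python3 tip.py; python3 -m crank '{"dp":[[0,0,-0.6],[0,0,-0.6],[0,0,0],[0,0,0],[0,0,0]],"angular":[[0,0,0],[0,0,0],[0,0,0],[0,0,0],[0,0,0]]}' 1; python3 tip.py; python3 -c "from cell import observe as o;s=o();print(s['joints'],s['position'],s['orientation'])"
```

```text
wrist tcp z 0.0437 low z 1,5,20% [0.0835 0.0854 0.0891 0.0964] x 0.4319 2877
side tcp z 0.0437 low z 1,5,20% [0.0812 0.0838 0.0875 0.0934] x 0.4277 139
top tcp z 0.0437 low z 1,5,20% [0.0841 0.0849 0.087  0.089 ] x 0.429 29
t: 4.5
position: [0.4315, -0.3018, 0.0917]
orientation: [-0.001, 0.707, 0.707, -0.0]
contact_force: [-0.4, -0.4, -0.4]
width: 0.0723
grip_force: 0.0
wrist tcp z 0.0917 low z 1,5,20% [0.1374 0.1387 0.1419 0.1485] x 0.4323 4488
side tcp z 0.0917 low z 1,5,20% [0.1394 0.1415 0.1439 0.1494] x 0.4265 122
top tcp z 0.0917 low z 1,5,20% [0.1469 0.1469 0.1474 0.1528] x 0.4161 40
[-6.10445174e-01  1.49611550e-01 -2.36551573e-01  1.18636782e+00
  1.50456456e-06  9.60266967e-01] [ 0.43140342 -0.30180133  0.09168604] [-8.54205629e-04  7.07076751e-01  7.07136278e-01 -1.50188487e-04]
```

```bash
python3 -m crank '{"dp":[[0,0,0.7],[0,0,0.7],[0,0,0.7],[0,0,0.7],[0,0,0]],"angular":[[0,0,0],[0,0,0],[0,0,0],[0,0,0],[0,0,0]]}' 1; python3 plan.py; sed -i 's/max(.03,/max(.024,/' tip.py;  python3 tip.py
```

```text
t: 5.15
position: [0.4289, -0.3001, -0.0234]
orientation: [-0.004, 0.707, 0.707, -0.001]
contact_force: [-1.0, 0.7, 0.3]
width: 0.0856
grip_force: 0.0
t 5.2 pos [ 428.9 -300.1  -23.4] yaw 0.0 w 85.6 grip 0 F [-1.   0.7  0.3]
wrist tcp z -0.0234 low z 1,5,20% [0.0265 0.0285 0.0311 0.0367] x 0.4315 4507
side tcp z -0.0234 low z 1,5,20% [0.0247 0.0247 0.0312 0.0376] x 0.43 97
top tcp z -0.0234 low z 1,5,20% [0.0246 0.0247 0.0248 0.0369] x 0.4555 28
```

```bash
python3 -m crank '{"dp":[[0,0,0.2],[0,0,0.15],[0,0,0],[0,0,0]],"angular":[[0,0,0],[0,0,0],[0,0,0],[0,0,0]]}' 1
python3 -m crank '{"dp":[[0,0,0],[0,0,0],[0,0,0],[0,0,0],[0,0,0]],"angular":[[0,0,0],[0,0,0],[0,0,0],[0,0,0],[0,0,0]]}' -1 40
python3 plan.py
```

```text
t: 5.7
position: [0.432, -0.3022, -0.0332]
orientation: [-0.0, 0.707, 0.707, 0.0]
contact_force: [0.3, 1.1, 0.5]
width: 0.0852
grip_force: 0.0
t: 6.2
position: [0.4323, -0.3024, -0.0328]
orientation: [0.0, 0.707, 0.707, 0.0]
contact_force: [-0.4, 0.4, 4.0]
width: 0.0444
grip_force: 40.9
t 6.2 pos [ 432.3 -302.4  -32.8] yaw 0.0 w 44.4 grip 41 F [-0.4  0.4  4. ]
```

```bash
python3 -m crank '{"dp":[[0,0,-0.9],[0,0,-0.9],[0,0,-0.9],[0,0,-0.9],[0,0,0]],"angular":[[0,0,0],[0,0,0],[0,0,0],[0,0,0],[0,0,0]]}'
python3 -m crank '{"dp":[[0.9,0.43,0],[0.9,0.43,0],[0.9,0.43,0],[0.9,0.43,0],[0.9,0.43,0]],"angular":[[0,0,0],[0,0,0],[0,0,0],[0,0,0],[0,0,0]]}'
python3 -m crank '{"dp":[[0.9,0.43,0],[0.9,0.43,0],[0.9,0.43,0],[0.9,0.43,0],[0.9,0.43,0]],"angular":[[0,0,0],[0,0,0],[0,0,0],[0,0,0],[0,0,0]]}'
python3 -m crank '{"dp":[[0.9,0.43,0],[0.9,0.43,0],[0,0,0],[0,0,0]],"angular":[[0,0,0],[0,0,0],[0,0,0],[0,0,0]]}'
python3 plan.py 638.5,133.6,-31,0
```

```text
t: 6.7
position: [0.4343, -0.3038, 0.1157]
orientation: [0.004, 0.707, 0.707, 0.001]
contact_force: [0.2, -0.1, -0.7]
width: 0.0442
grip_force: 41.1
t: 7.2
position: [0.5179, -0.1206, 0.1096]
orientation: [-0.0, 0.707, 0.707, -0.0]
contact_force: [0.5, -0.5, -0.7]
width: 0.0441
grip_force: 41.1
t: 7.7
position: [0.6039, 0.0594, 0.1094]
orientation: [-0.0, 0.707, 0.707, -0.001]
contact_force: [1.0, 0.3, -0.7]
width: 0.0445
grip_force: 41.1
t: 8.1
position: [0.6378, 0.1305, 0.109]
orientation: [-0.001, 0.706, 0.708, -0.001]
contact_force: [-0.2, -0.3, -0.8]
width: 0.0445
grip_force: 41.1
t 8.1 pos [637.8 130.5 109. ] yaw 0.1 w 44.5 grip 41 F [-0.2 -0.3 -0.8]
638.5,133.6,-31,0 | turn [-0.0008  0.0002  0.0006] rows 0.0 | shift [0.077 0.018 3.499]
```

```bash
python3 -m crank '{"dp":[[0.08,0.02,0.9],[0,0,0.9],[0,0,0.9],[0,0,0.6],[0,0,0.14]],"angular":[[0,0,0],[0,0,0],[0,0,0],[0,0,0],[0,0,0]]}'
python3 -m crank '{"dp":[[0,0,0.05],[0,0,0],[0,0,0]],"angular":[[0,0,0],[0,0,0],[0,0,0]]}'
python3 -m crank '{"dp":[[0,0,0],[0,0,0],[0,0,0],[0,0,0]],"angular":[[0,0,0],[0,0,0],[0,0,0],[0,0,0]]}' 1
python3 -m crank '{"dp":[[0,0,-0.9],[0,0,-0.9],[0,0,-0.9],[0,0,-0.9],[0,0,0]],"angular":[[0,0,0],[0,0,0],[0,0,0],[0,0,0],[0,0,0]]}'
python3 plan.py 440,154,112,112.5 440,154,-33,112.5 440,154,110,112.5 635,24,110,180 635,24,-15,180
```

```text
t: 8.6
position: [0.6358, 0.131, -0.0306]
orientation: [-0.002, 0.708, 0.707, -0.003]
contact_force: [-0.2, -0.7, 0.2]
width: 0.044
grip_force: 41.1
t: 8.9
position: [0.6404, 0.133, -0.027]
orientation: [0.001, 0.707, 0.707, 0.001]
contact_force: [1.3, 0.1, -0.7]
width: 0.0445
grip_force: 41.1
t: 9.3
position: [0.6393, 0.1331, -0.0286]
orientation: [0.0, 0.707, 0.707, 0.0]
contact_force: [0.2, 0.4, 0.3]
width: 0.0852
grip_force: 0.0
t: 9.8
position: [0.642, 0.1337, 0.1214]
orientation: [0.003, 0.707, 0.707, 0.004]
contact_force: [1.5, 0.2, 1.1]
width: 0.0852
grip_force: 0.0
t 9.8 pos [642.  133.7 121.4] yaw 0.0 w 85.2 grip 0 F [1.5 0.2 1.1]
440,154,112,112.5 | turn [ 0.0025  0.0024 -0.6249] rows 13.1 | shift [4.471 2.402 0.234]
440,154,-33,112.5 | turn [0. 0. 0.] rows 0.0 | shift [0.    0.    3.625]
440,154,110,112.5 | turn [0. 0. 0.] rows 0.0 | shift [ 0.     0.    -3.575]
635,24,110,180 | turn [ 0.     0.    -0.375] rows 7.9 | shift [ 3.25  -4.875  0.   ]
635,24,-15,180 | turn [0. 0. 0.] rows 0.0 | shift [0.    0.    3.125]
```

```bash
python3 -m crank '{"dp":[[0,0,0],[0,0,0],[0,0,0],[0,0,0],[0,0,0]],"angular":[[0,0,-0.0446],[0,0,-0.0446],[0,0,-0.0446],[0,0,-0.0446],[0,0,-0.0446]]}'
python3 -m crank '{"dp":[[0,0,0],[0,0,0],[0,0,0],[0,0,0],[0,0,0]],"angular":[[0,0,-0.0446],[0,0,-0.0446],[0,0,-0.0446],[0,0,-0.0446],[0,0,-0.0446]]}'
python3 -m crank '{"dp":[[0,0,0],[0,0,0],[0,0,0],[0,0,0],[0,0,0]],"angular":[[0,0,-0.0446],[0,0,-0.0446],[0,0,-0.0446],[0,0,-0.0446],[0,0,0]]}'
python3 -m crank '{"dp":[[0.89,0.48,0],[0.89,0.48,0],[0.89,0.48,0],[0.89,0.48,0],[0.89,0.48,0]],"angular":[[0,0,0],[0,0,0],[0,0,0],[0,0,0],[0,0,0]]}'
python3 -m crank '{"dp":[[0,0,0],[0,0,0]],"angular":[[0,0,0],[0,0,0]]}'
python3 - <<'E'
from h import *
X=cloud(imaging.camera("wrist"));rect(X,"block_w",(.44,.154),.045)
X=cloud(imaging.camera("top"));rect(X,"tin",(.6385,.134),.04);rect(X,"bowl",(.642,.243),.06);rect(X,"block",(.44,.154),.045)
E
python3 plan.py 440,154,-33,112.5
```

```text
t: 10.3
position: [0.6388, 0.133, 0.1144]
orientation: [-0.0, 0.419, 0.908, -0.0]
contact_force: [0.4, -0.3, 1.1]
width: 0.0855
grip_force: 0.0
t: 10.8
position: [0.6389, 0.133, 0.1144]
orientation: [-0.0, 0.082, 0.997, -0.0]
contact_force: [-0.1, -1.4, -0.7]
width: 0.0853
grip_force: 0.0
t: 11.3
position: [0.6389, 0.133, 0.1145]
orientation: [-0.0, -0.194, 0.981, -0.0]
contact_force: [0.8, 0.0, 0.5]
width: 0.0856
grip_force: 0.0
t: 11.8
position: [0.4362, 0.1539, 0.1147]
orientation: [-0.0, -0.192, 0.981, 0.0]
contact_force: [-0.2, 0.6, 1.1]
width: 0.0852
grip_force: 0.0
t: 12.0
position: [0.4377, 0.1542, 0.1154]
orientation: [0.001, -0.193, 0.981, 0.0]
contact_force: [0.7, 0.6, -0.4]
width: 0.0857
grip_force: 0.0
block_w: rect c=(442.0,152.6) mean=(440.9,152.2) size 66x50 long-axis 21.9deg z=20.4 n=4587
tin: rect c=(637.9,134.0) mean=(637.9,134.0) size 45x43 long-axis 28.2deg z=19.6 n=350
bowl: rect c=(642.0,242.8) mean=(642.3,242.2) size 99x98 long-axis 40.4deg z=42.8 n=1559
block: rect c=(442.3,148.8) mean=(427.5,139.1) size 66x39 long-axis 21.7deg z=19.6 n=204
t 12.1 pos [439.  154.1 115.3] yaw 112.3 w 85.7 grip 0 F [-0.3 -0.7 -0.2]
440,154,-33,112.5 | turn [-0.      0.0003 -0.0011] rows 0.0 | shift [-0.022 -0.013  3.707]
```

```bash
python3 -m crank '{"dp":[[-0.05,-0.03,0.9],[0,0,0.9],[0,0,0.9],[0,0,0.7],[0,0,0.2]],"angular":[[0,0,0],[0,0,0],[0,0,0],[0,0,0],[0,0,0]]}'
python3 -m crank '{"dp":[[0,0,0.12],[0,0,0],[0,0,0]],"angular":[[0,0,0],[0,0,0],[0,0,0]]}'
python3 -m crank '{"dp":[[0,0,0],[0,0,0],[0,0,0],[0,0,0],[0,0,0]],"angular":[[0,0,0],[0,0,0],[0,0,0],[0,0,0],[0,0,0]]}' -1 90
python3 plan.py
python3 -m crank '{"dp":[[0,0,-0.5],[0,0,-0.9],[0,0,-0.9],[0,0,-0.9],[0,0,-0.4]],"angular":[[0,0,0],[0,0,0],[0,0,0],[0,0,0],[0,0,0]]}'
python3 -m crank '{"dp":[[0,0,0],[0,0,0]],"angular":[[0,0,0],[0,0,0]]}'
python3 plan.py 635,24,110,180 635,24,-15,180
```

```text
t: 12.6
position: [0.439, 0.1527, -0.0322]
orientation: [-0.003, -0.193, 0.981, -0.0]
contact_force: [0.3, -0.5, -0.4]
width: 0.0855
grip_force: 0.0
t: 12.9
position: [0.4417, 0.154, -0.0324]
orientation: [0.001, -0.194, 0.981, 0.0]
contact_force: [-0.3, 0.9, 0.3]
width: 0.0853
grip_force: 0.0
t: 13.4
position: [0.4411, 0.1538, -0.0324]
orientation: [0.001, -0.194, 0.981, 0.0]
contact_force: [-1.2, -1.3, 7.6]
width: 0.0479
grip_force: 93.8
t 13.4 pos [441.1 153.8 -32.4] yaw 112.4 w 47.9 grip 94 F [-1.2 -1.3  7.6]
t: 13.9
position: [0.441, 0.1539, 0.1131]
orientation: [0.001, -0.194, 0.981, 0.0]
contact_force: [1.8, 0.5, -5.6]
width: 0.0477
grip_force: 96.0
t: 14.1
position: [0.4396, 0.1534, 0.1092]
orientation: [-0.001, -0.194, 0.981, -0.0]
contact_force: [-0.0, 0.2, -6.0]
width: 0.0473
grip_force: 95.9
t 14.1 pos [439.6 153.4 109.2] yaw 112.4 w 47.3 grip 96 F [-0.   0.2 -6. ]
635,24,110,180 | turn [ 3.000e-04 -4.000e-04 -3.756e-01] rows 7.9 | shift [ 3.235 -4.885 -0.02 ]
635,24,-15,180 | turn [0. 0. 0.] rows 0.0 | shift [0.    0.    3.125]
```

```bash
python3 -m crank '{"dp":[[0,0,0],[0,0,0],[0,0,0],[0,0,0],[0,0,0]],"angular":[[0,0,-0.042],[0,0,-0.042],[0,0,-0.042],[0,0,-0.042],[0,0,-0.042]]}'
python3 -m crank '{"dp":[[0,0,0],[0,0,0],[0,0,0],[0,0,0],[0.54,-0.81,0]],"angular":[[0,0,-0.042],[0,0,-0.042],[0,0,-0.042],[0,0,-0.042],[0,0,0]]}'
python3 -m crank '{"dp":[[0.54,-0.81,0],[0.54,-0.81,0],[0.54,-0.81,0],[0.54,-0.81,0],[0.54,-0.81,0]],"angular":[[0,0,0],[0,0,0],[0,0,0],[0,0,0],[0,0,0]]}'
python3 -m crank '{"dp":[[0,0,0],[0,0,0],[0,0,0]],"angular":[[0,0,0],[0,0,0],[0,0,0]]}'
python3 - <<'E'
from h import *
X=cloud(imaging.camera("wrist"));rect(X,"bl_w",(.635,.024),.09,zmin=.1,tol=.006)
E
python3 plan.py 635,24,-13,180.5
```

```text
t: 14.6
position: [0.4387, 0.1531, 0.1078]
orientation: [-0.002, -0.504, 0.864, 0.0]
contact_force: [0.6, 0.3, -5.8]
width: 0.0479
grip_force: 95.9
t: 15.1
position: [0.4688, 0.1332, 0.1079]
orientation: [0.002, 0.712, -0.702, -0.002]
contact_force: [1.3, 0.3, -4.8]
width: 0.0476
grip_force: 96.0
t: 15.6
position: [0.6354, 0.0244, 0.1071]
orientation: [0.002, 0.71, -0.704, -0.002]
contact_force: [0.8, 0.6, -5.3]
width: 0.0477
grip_force: 95.9
t: 15.9
position: [0.634, 0.0259, 0.1084]
orientation: [0.001, 0.71, -0.704, -0.001]
contact_force: [0.1, 1.3, -6.2]
width: 0.0473
grip_force: 96.4
bl_w few 0
t 15.9 pos [634.2  26.1 109.1] yaw -179.5 w 47.5 grip 96 F [ 0.8  0.2 -6.5]
635,24,-13,180.5 | turn [ 0.0008  0.     -0.0001] rows 0.0 | shift [ 0.053 -0.02   3.054]
```

```bash
python3 -m crank '{"dp":[[0.04,-0.02,0.9],[0,0,0.9],[0,0,0.8],[0,0,0.3],[0,0,0.1]],"angular":[[0,0,0],[0,0,0],[0,0,0],[0,0,0],[0,0,0]]}'
python3 -m crank '{"dp":[[0,0,0],[0,0,0],[0,0,0.04],[0,0,0]],"angular":[[0,0,0],[0,0,0],[0,0,0],[0,0,0]]}'
python3 plan.py 635,24,-15,180.5
```

```text
t: 16.45
position: [0.6348, 0.0245, -0.0109]
orientation: [0.001, 0.71, -0.704, -0.001]
contact_force: [0.6, 0.2, -5.5]
width: 0.0473
grip_force: 96.4
t: 16.85
position: [0.6372, 0.0239, -0.0102]
orientation: [-0.001, 0.71, -0.704, 0.001]
contact_force: [0.2, 0.5, -6.4]
width: 0.0479
grip_force: 96.4
t 16.9 pos [637.2  23.9 -10.2] yaw -179.6 w 47.9 grip 96 F [ 0.2  0.5 -6.4]
635,24,-15,180.5 | turn [-0.0006  0.     -0.0004] rows 0.0 | shift [-0.003  0.056  0.119]
```

```bash
python3 -m crank '{"dp":[[0,0.02,0.05],[0,0,0],[0,0,0.04],[0,0,0],[0,0,0]],"angular":[[0,0,0],[0,0,0],[0,0,0],[0,0,0],[0,0,0]]}'
python3 -m crank '{"dp":[[0,0,0.04],[0,0,0]],"angular":[[0,0,0],[0,0,0]]}'
```

```text
t: 17.35
position: [0.6358, 0.0239, -0.0143]
orientation: [-0.0, 0.71, -0.704, 0.0]
contact_force: [-2.5, 0.2, 0.9]
width: 0.0475
grip_force: 97.2
t: 17.55
position: [0.6358, 0.0239, -0.0144]
orientation: [-0.0, 0.71, -0.704, 0.0]
contact_force: [-6.6, -1.0, 11.5]
width: 0.0477
grip_force: 98.5
```

```bash
python3 -m crank '{"dp":[[0,0,0],[0,0,0],[0,0,0],[0,0,0]],"angular":[[0,0,0],[0,0,0],[0,0,0],[0,0,0]]}' 1
python3 -m crank '{"dp":[[0,0,-0.4],[0,0,-0.9],[0,0,-0.9],[0,0,-0.9],[0,0,0]],"angular":[[0,0,0],[0,0,0],[0,0,0],[0,0,0],[0,0,0]]}'
python3 plan.py 425,291.5,110,166
```

```text
t: 17.95
position: [0.6359, 0.0239, -0.0166]
orientation: [-0.0, 0.71, -0.704, 0.0]
contact_force: [-0.4, -0.0, 0.9]
width: 0.0854
grip_force: 0.0
t: 18.45
position: [0.6388, 0.024, 0.1134]
orientation: [-0.003, 0.71, -0.704, 0.003]
contact_force: [0.7, -0.3, 0.0]
width: 0.0855
grip_force: 0.0
t 18.4 pos [638.8  24.  113.4] yaw -179.6 w 85.5 grip 0 F [ 0.7 -0.3  0. ]
425,291.5,110,166 | turn [-0.0029  0.0005  0.0802] rows 1.7 | shift [-5.194  6.805  0.086]
```

```bash
python3 -m crank '{"dp":[[0,0,0],[0,0,0],[-0.744,0.962,0],[-0.744,0.962,0],[-0.744,0.962,0]],"angular":[[0,0,0.04],[0,0,0.04],[0,0,0],[0,0,0],[0,0,0]]}'
python3 -m crank '{"dp":[[-0.744,0.962,0],[-0.744,0.962,0],[-0.744,0.962,0],[-0.744,0.962,0],[0,0,0]],"angular":[[0,0,0],[0,0,0],[0,0,0],[0,0,0],[0,0,0]]}'
python3 -m crank '{"dp":[[0,0,0],[0,0,0]],"angular":[[0,0,0],[0,0,0]]}'
python3 - <<'E'
from h import *
c=imaging.camera("wrist");X=cloud(c);rect(X,"dome_w",(.425,.2915),.04,.02)
d=imaging.camera("top");X=cloud(d);rect(X,"block",(.635,.024),.06,.028);rect(X,"pad",(.635,.024),.075,.01);rect(X,"dome",(.425,.2915),.04,.02)
Q=X.reshape(-1,3);Q=Q[np.isfinite(Q[:,0])];T=Q[(abs(Q[:,0]-.635)<.08)&(abs(Q[:,1]-.024)<.08)&(Q[:,2]>.01)&(Q[:,2]<.05)]
r=cv2.minAreaRect((T[:,:2]*1e3).astype(np.float32));print("pad",r)
o=np.hstack([cv2.resize(c["image"],(400,300)),cv2.resize(d["image"][150:300,120:320],(400,300))]);cv2.imwrite("pics/p3.png",o[:,:,::-1])
E
python3 plan.py 425,291.5,-30,166
```

```text
t: 18.95
position: [0.5441, 0.1391, 0.1066]
orientation: [-0.0, -0.615, 0.788, 0.0]
contact_force: [0.4, 0.9, 1.0]
width: 0.0854
grip_force: 0.0
t: 19.45
position: [0.4211, 0.2947, 0.1071]
orientation: [-0.0, -0.619, 0.786, 0.001]
contact_force: [0.6, -1.2, 0.4]
width: 0.0855
grip_force: 0.0
t: 19.65
position: [0.4249, 0.2906, 0.1072]
orientation: [-0.0, -0.616, 0.788, -0.0]
contact_force: [0.6, 0.2, -0.1]
width: 0.0853
grip_force: 0.0
dome_w: rect c=(427.3,290.1) mean=(427.4,289.2) size 41x40 long-axis 74.9deg z=40.6 n=2760
block: rect c=(632.8,26.2) mean=(633.0,26.8) size 65x50 long-axis 88.9deg z=37.4 n=671
pad: rect c=(633.0,26.3) mean=(632.8,26.5) size 65x50 long-axis 88.8deg z=37.0 n=753
dome: rect c=(425.3,291.5) mean=(425.2,291.6) size 42x39 long-axis 74.2deg z=39.8 n=342
pad ((635.2409057617188, 23.94013023376465), (100.86426544189453, 99.57353210449219), 0.4418127238750458)
t 19.8 pos [425.3 290.1 107.3] yaw 165.9 w 85.7 grip 0 F [-0.9 -0.5  0.1]
425,291.5,-30,166 | turn [-0.     -0.0001 -0.0004] rows 0.0 | shift [-0.031  0.016  3.432]
```

View pics/p3.png

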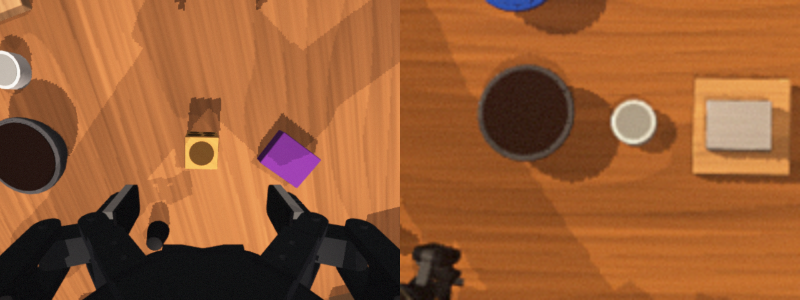

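The picture shows the block lying squarely on the pad at (738,124) and the tin between bowl and pad at (633,121). The dome at (201,152) stands between the open fingers' paths.

```bash
python3 -m crank '{"dp":[[-0.03,0,0.9],[0,0,0.9],[0,0,0.9],[0,0,0.6],[0,0,0.12]],"angular":[[0,0,0.005],[0,0,0],[0,0,0],[0,0,0],[0,0,0]]}'
python3 -m crank '{"dp":[[0,0,0],[0,0,0]],"angular":[[0,0,0],[0,0,0]]}'
python3 -m crank '{"dp":[[0,0,0],[0,0,0],[0,0,0],[0,0,0],[0,0,0]],"angular":[[0,0,0],[0,0,0],[0,0,0],[0,0,0],[0,0,0]]}' -1 90
python3 plan.py
python3 -m crank '{"dp":[[0,0,-0.5],[0,0,-0.9],[0,0,-0.9],[0,0,-0.9],[0,0,-0.4]],"angular":[[0,0,0],[0,0,0],[0,0,0],[0,0,0],[0,0,0]]}'
python3 -m crank '{"dp":[[0,0,0],[0,0,0]],"angular":[[0,0,0],[0,0,0]]}'
python3 plan.py 633.5,26,115,179
```

```text
t: 20.25
position: [0.4235, 0.2897, -0.0324]
orientation: [-0.003, -0.609, 0.793, 0.0]
contact_force: [-1.2, -0.1, 0.4]
width: 0.0853
grip_force: 0.0
t: 20.45
position: [0.4261, 0.2924, -0.0279]
orientation: [0.001, -0.609, 0.793, -0.0]
contact_force: [0.8, 0.5, 0.2]
width: 0.0856
grip_force: 0.0
t: 20.95
position: [0.4258, 0.2928, -0.0281]
orientation: [0.001, -0.61, 0.793, -0.0]
contact_force: [0.9, 0.1, 5.4]
width: 0.0388
grip_force: 92.1
t 20.9 pos [425.8 292.8 -28.1] yaw 165.1 w 38.8 grip 92 F [0.9 0.1 5.4]
t: 21.45
position: [0.4254, 0.2928, 0.1176]
orientation: [0.002, -0.61, 0.793, -0.0]
contact_force: [0.5, -0.1, -4.8]
width: 0.039
grip_force: 91.9
t: 21.65
position: [0.4243, 0.292, 0.1136]
orientation: [-0.001, -0.61, 0.793, 0.0]
contact_force: [-0.1, -0.4, -5.4]
width: 0.0389
grip_force: 91.9
t 21.6 pos [424.3 292.  113.6] yaw 165.1 w 38.9 grip 92 F [-0.1 -0.4 -5.4]
633.5,26,115,179 | turn [ 0.0004 -0.0003 -0.077 ] rows 1.6 | shift [ 6.557 -5.346 -0.036]
```

```bash
python3 -m crank '{"dp":[[0,0,0],[0,0,0],[0.933,-0.763,0],[0.933,-0.763,0],[0.933,-0.763,0]],"angular":[[0,0,-0.0385],[0,0,-0.0385],[0,0,0],[0,0,0],[0,0,0]]}'
python3 -m crank '{"dp":[[0.933,-0.763,0],[0.933,-0.763,0],[0.933,-0.763,0],[0.933,-0.763,0],[0,0,0]],"angular":[[0,0,0],[0,0,0],[0,0,0],[0,0,0],[0,0,0]]}'
python3 -m crank '{"dp":[[0,0,0],[0,0,0]],"angular":[[0,0,0],[0,0,0]]}'
python3 plan.py 633.5,27,14,179
python3 -m crank '{"dp":[[0,0,0.8],[0,0,0.8],[0,0,0.6],[0,0,0.2],[0,0,0]],"angular":[[0,0,0],[0,0,0],[0,0,0],[0,0,0],[0,0,0]]}'
python3 -m crank '{"dp":[[0,0,0],[0,0,0]],"angular":[[0,0,0],[0,0,0]]}'
python3 plan.py 633.5,27,9.5,179
```

```text
t: 22.15
position: [0.5137, 0.1774, 0.1122]
orientation: [-0.002, -0.701, 0.713, 0.001]
contact_force: [1.1, 0.3, -4.1]
width: 0.039
grip_force: 92.0
t: 22.65
position: [0.6355, 0.0223, 0.1108]
orientation: [-0.002, -0.699, 0.715, 0.0]
contact_force: [-0.4, -0.1, -5.5]
width: 0.0389
grip_force: 92.7
t: 22.85
position: [0.6324, 0.0278, 0.1128]
orientation: [-0.001, -0.701, 0.713, 0.001]
contact_force: [-0.6, -0.3, -4.4]
width: 0.0386
grip_force: 92.7
t 22.9 pos [632.4  27.8 112.8] yaw 179.0 w 38.6 grip 93 F [-0.6 -0.3 -4.4]
633.5,27,14,179 | turn [0.0011 0.     0.0001] rows 0.0 | shift [ 0.019 -0.027  2.47 ]
t: 23.35
position: [0.6322, 0.0283, 0.0175]
orientation: [-0.001, -0.701, 0.713, 0.001]
contact_force: [-0.5, -0.9, -4.4]
width: 0.0385
grip_force: 92.6
t: 23.55
position: [0.635, 0.0277, 0.0206]
orientation: [0.001, -0.701, 0.713, -0.001]
contact_force: [0.5, -0.4, -4.6]
width: 0.0388
grip_force: 92.6
t 23.6 pos [635.   27.7  20.6] yaw 179.0 w 38.8 grip 93 F [ 0.5 -0.4 -4.6]
633.5,27,9.5,179 | turn [-0.001   0.0001  0.0001] rows 0.0 | shift [0.017 0.038 0.279]
```

```bash
python3 -m crank '{"dp":[[0.02,0.02,0.12],[0,0,0],[0,0,0.05],[0,0,0],[0,0,0]],"angular":[[0,0,0],[0,0,0],[0,0,0],[0,0,0],[0,0,0]]}'
python3 -m crank '{"dp":[[0,0,0.04],[0,0,0]],"angular":[[0,0,0],[0,0,0]]}'
python3 -m crank '{"dp":[[0,0,0.04],[0,0,0]],"angular":[[0,0,0],[0,0,0]]}'
```

```text
t: 24.05
position: [0.633, 0.0264, 0.0118]
orientation: [-0.0, -0.701, 0.713, 0.0]
contact_force: [-0.2, -0.7, -4.6]
width: 0.039
grip_force: 92.7
t: 24.25
position: [0.6329, 0.0265, 0.01]
orientation: [-0.0, -0.701, 0.713, 0.0]
contact_force: [-0.2, 0.3, -4.4]
width: 0.0384
grip_force: 92.7
t: 24.45
position: [0.6331, 0.0265, 0.01]
orientation: [0.0, -0.701, 0.713, -0.0]
contact_force: [-4.7, 0.7, 4.6]
width: 0.0386
grip_force: 93.7
```

```bash
python3 -m crank '{"dp":[[0,0,0],[0,0,0],[0,0,0],[0,0,0]],"angular":[[0,0,0],[0,0,0],[0,0,0],[0,0,0]]}' 1
python3 -m crank '{"dp":[[0,0,-0.4],[0,0,-0.9],[0,0,-0.9],[0,0,-0.4],[0,0,0]],"angular":[[0,0,0],[0,0,0],[0,0,0],[0,0,0],[0,0,0]]}'
python3 -m crank '{"dp":[[0,0,0],[0,0,0]],"angular":[[0,0,0],[0,0,0]]}'
python3 plan.py 433.5,11.5,110,168.5
```

```text
t: 24.85
position: [0.6333, 0.0265, 0.0088]
orientation: [0.0, -0.701, 0.713, -0.0]
contact_force: [0.6, -0.1, 0.2]
width: 0.0851
grip_force: 0.0
t: 25.35
position: [0.635, 0.0266, 0.1159]
orientation: [0.002, -0.701, 0.713, -0.002]
contact_force: [0.8, 0.4, 0.7]
width: 0.0857
grip_force: 0.0
t: 25.55
position: [0.6321, 0.0265, 0.1108]
orientation: [-0.001, -0.701, 0.713, 0.001]
contact_force: [-0.4, 0.0, -0.5]
width: 0.0856
grip_force: 0.0
t 25.6 pos [632.1  26.5 110.8] yaw 179.0 w 85.6 grip 0 F [-0.4  0.  -0.5]
433.5,11.5,110,168.5 | turn [ 0.0008 -0.0001  0.0583] rows 1.2 | shift [1.357 4.792 0.021]
```

```bash
python3 -m crank '{"dp":[[0,0,0],[0,0,0],[0.27,0.96,0],[0.27,0.96,0],[0.27,0.96,0]],"angular":[[0,0,0.029],[0,0,0.029],[0,0,0],[0,0,0],[0,0,0]]}'
python3 -m crank '{"dp":[[0.27,0.96,0],[0.27,0.96,0],[0,0,0],[0,0,0]],"angular":[[0,0,0],[0,0,0],[0,0,0],[0,0,0]]}'
python3 - <<'E'
from h import *
c=imaging.camera("wrist");X=cloud(c);rect(X,"clamp_w",(.4335,.0115),.065,.01)
X=cloud(imaging.camera("top"));rect(X,"block",(.635,.024),.06,.028);rect(X,"dome",(.635,.024),.06,.06)
cv2.imwrite("pics/p4.png",cv2.resize(c["image"][:,:,::-1],(480,360)))
E
python3 plan.py 433.5,11.5,-32,168.5
```

```text
t: 26.05
position: [0.5113, 0.0175, 0.1104]
orientation: [-0.001, -0.633, 0.774, 0.001]
contact_force: [-0.1, 0.7, 0.8]
width: 0.0853
grip_force: 0.0
t: 26.45
position: [0.4333, 0.0116, 0.112]
orientation: [-0.0, -0.633, 0.774, 0.0]
contact_force: [0.1, 0.1, 0.1]
width: 0.0853
grip_force: 0.0
clamp_w: rect c=(435.1,9.0) mean=(434.8,6.4) size 112x26 long-axis 77.7deg z=20.4 n=3920
block: rect c=(630.2,27.0) mean=(630.3,27.1) size 41x40 long-axis -1.6deg z=77.1 n=405
dome: rect c=(630.0,27.0) mean=(630.6,27.3) size 40x40 long-axis -1.6deg z=77.4 n=368
t 26.6 pos [434.8  11.7 112.2] yaw 168.6 w 85.5 grip 0 F [ 0.7 -0.8  0.2]
433.5,11.5,-32,168.5 | turn [0.     0.     0.0003] rows 0.0 | shift [0.012 0.031 3.606]
```

View pics/p4.png

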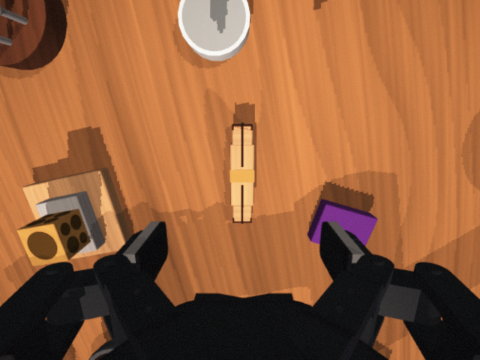

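The wrist view shows the clamp centred at (242,172) between the open fingers, and the dome standing on the block and pad at the left. I'll go down and grip it.

```bash
python3 -m crank '{"dp":[[0.04,0,0.9],[0,0,0.9],[0,0,0.9],[0,0,0.7],[0,0,0.2]],"angular":[[0,0,0],[0,0,0],[0,0,0],[0,0,0],[0,0,0]]}'
python3 -m crank '{"dp":[[0,0,0],[0,0,0]],"angular":[[0,0,0],[0,0,0]]}'
python3 -m crank '{"dp":[[0,0,0],[0,0,0],[0,0,0],[0,0,0],[0,0,0]],"angular":[[0,0,0],[0,0,0],[0,0,0],[0,0,0],[0,0,0]]}' -1 40
python3 -m crank '{"dp":[[0,0,0],[0,0,0]],"angular":[[0,0,0],[0,0,0]]}'
python3 plan.py
python3 -m crank '{"dp":[[0,0,-0.9],[0,0,-0.9],[0,0,-0.9],[0,0,-0.9],[0,0,0]],"angular":[[0,0,0],[0,0,0],[0,0,0],[0,0,0],[0,0,0]]}'
python3 -m crank '{"dp":[[0,0,0],[0,0,0]],"angular":[[0,0,0],[0,0,0]]}'
python3 plan.py 631.2,-86.2,110,90
```

```text
t: 27.05
position: [0.4322, 0.0101, -0.0347]
orientation: [-0.002, -0.633, 0.774, 0.002]
contact_force: [0.4, -0.3, -0.0]
width: 0.0857
grip_force: 0.0
t: 27.25
position: [0.4352, 0.0102, -0.0304]
orientation: [0.0, -0.633, 0.774, -0.0]
contact_force: [0.2, 0.6, 0.7]
width: 0.0857
grip_force: 0.0
t: 27.75
position: [0.4344, 0.0101, -0.0307]
orientation: [0.0, -0.633, 0.774, -0.0]
contact_force: [-0.0, -0.1, 5.1]
width: 0.0247
grip_force: 40.6
t: 27.95
position: [0.4344, 0.0101, -0.0307]
orientation: [0.0, -0.633, 0.774, -0.0]
contact_force: [-1.4, -0.5, 5.9]
width: 0.0246
grip_force: 40.6
t 27.9 pos [434.4  10.1 -30.7] yaw 168.6 w 24.6 grip 41 F [-1.4 -0.5  5.9]
t: 28.45
position: [0.4366, 0.0102, 0.1173]
orientation: [0.003, -0.633, 0.774, -0.002]
contact_force: [1.0, 0.1, -0.7]
width: 0.0252
grip_force: 39.9
t: 28.65
position: [0.433, 0.0101, 0.1114]
orientation: [-0.001, -0.633, 0.774, 0.001]
contact_force: [-0.9, -0.3, -0.9]
width: 0.025
grip_force: 39.9
t 28.6 pos [433.   10.1 111.4] yaw 168.6 w 25.0 grip 40 F [-0.9 -0.3 -0.9]
631.2,-86.2,110,90 | turn [ 4.000e-04 -5.000e-04  4.364e-01] rows 9.1 | shift [-4.956 -2.407  0.036]
```

```bash
python3 -m crank '{"dp":[[0,0,0],[0,0,0],[0,0,0],[0,0,0],[0,0,0]],"angular":[[0,0,0.0435],[0,0,0.0435],[0,0,0.0435],[0,0,0.0435],[0,0,0.0435]]}'
python3 -m crank '{"dp":[[0,0,0],[0,0,0],[0,0,0],[0,0,0],[0,0,0]],"angular":[[0,0,0.0435],[0,0,0.0435],[0,0,0.0435],[0,0,0.0435],[0,0,0.0435]]}'
python3 -m crank '{"dp":[[-0.82,-0.4,0],[-0.82,-0.4,0],[-0.82,-0.4,0],[-0.82,-0.4,0],[-0.82,-0.4,0]],"angular":[[0,0,0],[0,0,0],[0,0,0],[0,0,0],[0,0,0]]}'
python3 -m crank '{"dp":[[-0.82,-0.4,0],[0,0,0],[0,0,0]],"angular":[[0,0,0],[0,0,0],[0,0,0]]}'
python3 plan.py 631.2,-86.2,-29,90.3
```

```text
t: 29.15
position: [0.4326, 0.0101, 0.1109]
orientation: [-0.002, -0.334, 0.942, 0.001]
contact_force: [0.3, 0.2, -0.3]
width: 0.0247
grip_force: 39.9
t: 29.65
position: [0.4326, 0.0101, 0.1109]
orientation: [-0.002, 0.001, 1.0, -0.0]
contact_force: [-0.1, 0.6, -0.6]
width: 0.0249
grip_force: 39.9
t: 30.15
position: [0.5983, -0.0698, 0.1105]
orientation: [-0.002, -0.002, 1.0, 0.0]
contact_force: [0.2, -0.6, 0.5]
width: 0.0251
grip_force: 39.9
t: 30.45
position: [0.6301, -0.0851, 0.11]
orientation: [-0.002, -0.002, 1.0, 0.0]
contact_force: [-1.4, -0.2, -0.0]
width: 0.0253
grip_force: 39.9
t 30.4 pos [630.1 -85.1 110. ] yaw 90.2 w 25.3 grip 40 F [-1.4 -0.2 -0. ]
631.2,-86.2,-29,90.3 | turn [ 0.0002 -0.0014 -0.0004] rows 0.0 | shift [-0.028 -0.028  3.475]
```

```bash
python3 -m crank '{"dp":[[-0.03,-0.03,0.9],[0,0,0.9],[0,0,0.9],[0,0,0.55],[0,0,0.12]],"angular":[[0,0,0],[0,0,0],[0,0,0],[0,0,0],[0,0,0]]}'
python3 -m crank '{"dp":[[0,0,0],[0,0,0.05],[0,0,0]],"angular":[[0,0,0],[0,0,0],[0,0,0]]}'
python3 plan.py 631.2,-86.2,-29,90.3
```

```text
t: 30.95
position: [0.6281, -0.0851, -0.0256]
orientation: [-0.003, -0.003, 1.0, 0.001]
contact_force: [-1.5, -0.2, -0.4]
width: 0.0249
grip_force: 39.9
t: 31.25
position: [0.6332, -0.0862, -0.0225]
orientation: [0.001, -0.002, 1.0, -0.0]
contact_force: [0.0, -0.3, -2.2]
width: 0.0252
grip_force: 39.9
t 31.2 pos [633.2 -86.2 -22.5] yaw 90.3 w 25.2 grip 40 F [ 0.  -0.3 -2.2]
631.2,-86.2,-29,90.3 | turn [-0.0001  0.0008 -0.0002] rows 0.0 | shift [0.051 0.    0.164]
```

```bash
python3 -m crank '{"dp":[[0,0,0.12],[0,0,0],[0,0,0.03],[0,0,0],[0,0,0]],"angular":[[0,0,0],[0,0,0],[0,0,0],[0,0,0],[0,0,0]]}'
python3 -m crank '{"dp":[[0,0,0.03],[0,0,0]],"angular":[[0,0,0],[0,0,0]]}'
python3 -m crank '{"dp":[[0,0,0],[0,0,0],[0,0,0],[0,0,0]],"angular":[[0,0,0],[0,0,0],[0,0,0],[0,0,0]]}' 0.2
python3 -m crank '{"dp":[[0,0,-0.9],[0,0,-0.9],[0,0,-0.9],[0,0,-0.9],[0,0,0]],"angular":[[0,0,0],[0,0,0],[0,0,0],[0,0,0],[0,0,0]]}'
python3 -m crank '{"dp":[[0.9,0,0],[0.9,0,0],[0.9,0,0],[0.9,0,0],[0.9,0,0]],"angular":[[0,0,0],[0,0,0],[0,0,0],[0,0,0],[0,0,0]]}'
python3 -m crank '{"dp":[[0.9,0,0],[0.9,0,0],[0,0,0],[0,0,0]],"angular":[[0,0,0],[0,0,0],[0,0,0],[0,0,0]]}'
python3 - <<'E'
from h import *
d=imaging.camera("top");X=cloud(d)
for n,a in dict(dome=((.635,.024),.06,.06),tin=((.6385,.134),.04),clamp=((.631,-.086),.058),bowl=((.642,.243),.06),stand=((.627,-.196),.06),bigtin=((.4295,-.145),.043),loupe=((.522,.404),.03)).items(): rect(X,n,*a)
Q=X.reshape(-1,3);Q=Q[np.isfinite(Q[:,0])];T=Q[(abs(Q[:,0]-.633)<.06)&(abs(Q[:,1]-.026)<.06)&(Q[:,2]>.03)&(Q[:,2]<.045)]
print("block",cv2.minAreaRect((T[:,:2]*1e3).astype(np.float32)),np.median(T[:,2]))
e=imaging.camera("side")
o=np.hstack([cv2.resize(d["image"][100:400,90:490],(400,300)),cv2.resize(e["image"][130:355,200:500],(400,300))]);cv2.imwrite("pics/p5.png",o[:,:,::-1])
E
```

```text
t: 31.75
position: [0.6323, -0.0862, -0.0301]
orientation: [-0.0, -0.002, 1.0, 0.0]
contact_force: [-0.0, 0.0, -0.4]
width: 0.0252
grip_force: 39.9
t: 31.95
position: [0.6324, -0.0862, -0.0306]
orientation: [0.0, -0.002, 1.0, -0.0]
contact_force: [-2.2, -0.5, 3.9]
width: 0.0248
grip_force: 40.4
t: 32.35
position: [0.6322, -0.0862, -0.0315]
orientation: [-0.0, -0.002, 1.0, 0.0]
contact_force: [-0.3, -0.5, -0.0]
width: 0.0514
grip_force: 0.0
t: 32.85
position: [0.6352, -0.0866, 0.1187]
orientation: [0.005, -0.002, 1.0, -0.001]
contact_force: [1.1, 0.1, -0.2]
width: 0.0514
grip_force: 0.0
t: 33.35
position: [0.4506, -0.0869, 0.112]
orientation: [-0.0, -0.002, 1.0, 0.0]
contact_force: [0.1, -0.4, 1.5]
width: 0.0515
grip_force: 0.0
t: 33.75
position: [0.3803, -0.0874, 0.1128]
orientation: [0.001, -0.002, 1.0, -0.0]
contact_force: [0.9, -1.2, -0.4]
width: 0.0512
grip_force: 0.0
dome: rect c=(630.0,27.1) mean=(630.5,26.8) size 40x40 long-axis -1.7deg z=77.3 n=376
tin: rect c=(637.9,133.9) mean=(637.5,133.6) size 46x44 long-axis 46.0deg z=19.6 n=342
clamp: rect c=(629.5,-85.1) mean=(630.3,-84.9) size 111x25 long-axis 0.3deg z=19.4 n=541
bowl: rect c=(642.0,243.1) mean=(641.7,242.6) size 99x98 long-axis 46.6deg z=42.8 n=1570
stand: rect c=(627.9,-196.1) mean=(626.4,-195.7) size 99x98 long-axis -27.0deg z=31.8 n=1127
bigtin: rect c=(444.4,-149.0) mean=(442.3,-148.2) size 67x35 long-axis 76.7deg z=25.9 n=383
loupe: rect c=(522.0,402.6) mean=(521.9,403.6) size 23x22 long-axis 17.8deg z=33.2 n=97
block ((632.6635131835938, 26.375478744506836), (65.33809661865234, 50.64669418334961), 88.81751251220703) 0.03681598414009236
```

View pics/p5.png

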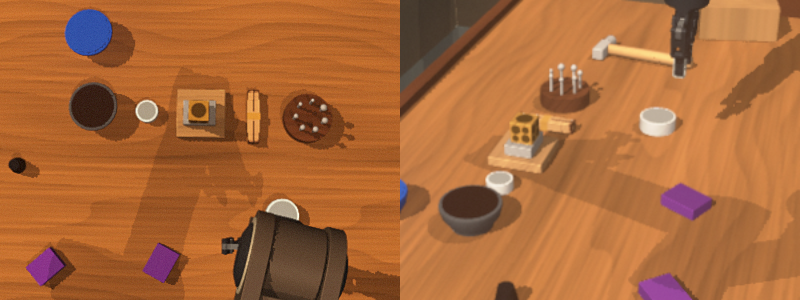

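The pictures show everything in place: dome on block on pad at (200,112), tin at (147,111), clamp at (253,115), with the arm clear. The measurements are all well inside the limits, so I'm handing in.

```bash
python3 -c "from cell import job; print(job.close_job())"
```

```text
the job is handed in; nothing more can be done
None
```

I handed the job in at about 34 s on the robot's clock: block, dome, tin and clamp all measured within tolerance in the last pictures, and I saw no sign that the larger tin, loupe or hammer had moved, though the result wasn't reported back.

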